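# Lock the filled vial rack on the mixer with its pull-and-turn latch knob

## Task

Lock the rack that holds the purple-capped vials onto the vial mixer: pull the orange knob up to free it, turn it so that its latch arm comes over that rack, feel for the locking notch and push the knob down until it is fully home, then let go. Work gently: never force the knob round or down where it does not want to go, and leave both racks and the things around the mixer where they are.

Things in the scene. Friction and masses are not known exactly. Their poses are not given: they have to be found in the camera images.
- mixer: White vial mixer, fixed, 190 mm (its x) by 360 mm (its y), deck 60 mm above the table. Origin: under its centre at table height, on the vertical knob axis. Its -x side, with the black control strip, roughly faces the robot. Two bays, centred 100 mm to its +y and -y, each hold a rack; the knob stands on a post between them. Nothing in the bays reaches higher than 106 mm above the table.
- knob_grip (a point): Point to grip the orange knob: on its axis, 15 mm below the top of the grip bar, 132 mm above the table when down; moves with the knob. Grip bar 50 mm long (this frame's x), 16 mm thick (its y), 34 mm high, z up. Below the bar: a 20 mm wide neck 17 mm high, then an 82 mm wide disc with the latch arm, which points along this frame's -x.
- latch_tip (a point): Point on the underside of the orange latch arm (18 mm wide, 6 mm thick), 62 mm from the knob axis, 6 mm short of the arm's end; 90 mm above the table when the knob is down, that is 2 mm above the racks' tops. Same axes as knob_grip.
- pull (a joint): Height of the knob in m: 0 = fully home, 0.014 = pulled out (hard stop). No spring: about 2.5 N of friction holds it at any height. A key under its disc, 34 mm from the axis, stands in a notch of a hidden ring when the knob is down; from 0.009 up it is clear and the knob turns freely. Lowered where no notch is, the key lands on the ring at 0.009. Over 40 N between key and ring damages it.
- turn (a joint): Angle of the knob in rad, + anticlockwise from above; 0 = latch arm to the mixer's -x, +1.57 = to its -y, -1.57 = to its +y; stops at +-1.75; friction 0.06 N m. Starts in a wide rest notch near 0. Each side has one narrow locking notch 0.91 to 1.59 rad from 0; just where differs by machine and must be felt for (key play +-1.5 mm, 0.044 rad). Turned while down, the key jams on its notch.
- filled_rack_top (a point): Centre of the top face of the white rack that holds 12 glass vials with purple caps, in either bay; loose, 120 mm (its x) by 108 mm (its y) by 28 mm high, top 88 mm above the table, caps 18 mm higher. Axes about those of the mixer. The 26 mm strip along its side next to the knob is free of vials: the latch comes over it.
- empty_rack_top (a point): Centre of the top face of the grey rack without vials in the other bay, loose, same size. Leave it alone.
- pump_bottle: White square pump bottle, 62 by 62 mm, 163 mm high, loose, on one side of the mixer. Origin: centre of its underside. Leave it alone.
- carton: White carton with a blue band, 110 by 65 by 40 mm high, loose, on the other side of the mixer. Origin: centre of its underside. Leave it alone.
- loose_vial_mid (a point): Centre of a single amber vial with a purple cap standing on the table in front of the mixer, 22 mm wide, 47 mm high, loose. Leave it alone.
There are look-alikes about, which are no part of the job. Leave any turquoise look-alike of the part that bears filled_rack_top alone.

How it is judged:
By the outcome, as a careful person would: the job done as asked, in the order asked, and still so for the second after the job is handed in, with the robot touching nothing.
It also fails if it takes over 54 s, if anything falls off the work surface, if the arm or the gripper's body presses on something with over 40 N, if the wrist force passes 120 N, or if a joint passes its speed limit or range.

## Robot

A 6-joint arm with a two-finger parallel gripper is mounted at the origin on the work surface. World frame = base frame: x ahead of the robot, y to its left, z up, the work surface at z = 0. Lengths are in mm, angles in rad, forces in N, time in s.
With the tool pointing down it reaches from about 300 to 775 mm from the base axis. Payload 14.6 kg.
Tool frame: the origin (TCP) lies between the finger pads; the fingertips stand 22 mm ahead of it and the grasp point (between the pads) lies 3 mm ahead of it; x points along the fingers, y is the direction in which the jaws open and shut, and the axes are right-handed (so a half turn about x gives the same grasp; the last joint's range is limited). The gripper opens to 94 mm and grips with 3 to 60 N. Pads are 16 mm wide; open, the fingers measure 119 mm over their backs; the gripper's body (75 mm by 177 mm) begins 78 mm behind the grasp point.
Start: joints at [-1.173, 0.3, 1.521, -0, 1.321, -0.067], TCP at [246.526, -491.645, 227.446] pointing down, gripper open.
Joint ranges: [-3.03, 3.03], [-0.79, 2.21], [0.23, 2.52], [-1.04, 4.18], [0, 3.07], [-2.55, 2.55]. Speed limits (rad/s): [2.22, 2.22, 2.57, 3.14, 3.14, 3.14].

## Interface

Orientations are given as a unit quaternion [w, x, y, z].
In Python, from plant import bot gives the robot as it stands. The module is installed in compiled form; this text tells all that it offers.
- The arm moves only by the tool servo_tool, never from a script. Its argument "series" is a list of rows, each a list of 7 numbers: the turn, a rotation vector about the world's x, y, z in rad, then the shift along the world's x, y, z in cm, then the finger opening in cm, from 0 to 9.4. In form: [[ax, ay, az, tx, ty, tz, grip], ...]. A call has 1 to 8 rows; each row shifts and turns the commanded pose from where the row before left it; what a row does not reach is not made up. A row lasts 1/12 s, in which the tool goes at most 41.7 mm and 7.16 degrees, less where a joint would pass 70% of its speed; a pose out of reach is approached as far as the arm can. A call with a gripper value outside its range is refused whole. The fingers move at their own pace and stop on an object; "newtons" is the grip in N (left out, the last holds). Time passes only in rows, so rows that do not move let the fingers close. It gives the time, the measured TCP pose, the force and the opening at its end, in the units of the state.
- bot.observe(): the state, without advancing time (a new reading comes with each control period).
- bot.capture(name): name is "side" or "top"; returns (picture, depth): 420x560x3 uint8, red, green, blue; 420x560 float32, mm along the optical axis (not along the pixel's ray), 0 where there is no reading.
- bot.camera_model(name): a dict with "mtx" (3x3 intrinsics, pixels), "rvec" (rotation vector, rad) and "tvec" (3), from world to camera coordinates, as OpenCV has them. Camera axes: x right, y down, z forward; pixel columns grow to the right and rows downward; lengths in mm; the calibration is good to about 2 mm. A picture is of the moment at which its call begins. camera_model takes no time and is no camera call.
- bot.sign_off(): hands the job in, once; it reports no verdict.
The state is a dict: "time": time; "joint_pos": joint angles; "qvel": joint speeds; "effort": joint torques, N m; "tool_pos": TCP position; "orientation": TCP orientation; "force": force on the tool from outside, world axes, zero at the start; "moment": the same for the moment, N m; "gripper_width": opening from 0.0 (shut) to 1.0 (fully open).
Only numpy, scipy, OpenCV 4.12 (cv2) and the standard library are available. Lean on these libraries where they do the work, as an engineer would, in place of code of your own. Each camera call takes 0.05 s, during which the arm holds its last target. There are 200 camera calls.

## Working session

There is one attempt and no reset: what is moved stays moved. The work goes in short steps, Python scripts to look and compute and a tool call to move; the robot and the scene stay as the last step left them, time stands still between calls to the robot, and variables do not carry over. Pictures are saved under pics/ and viewed, about 8 in all and at most 12, crops included, and the job is handed in when it is done.

Besides the shell and the picture viewer there is one more tool, called after "Request:" as a command line: name --pt "numbers of a row" for each row, then --argument value for the rest. servo_tool: Moves the arm, as the interface text tells. Its arguments: {"type":"object","properties":{"series":{"type":"array"},"newtons":{"type":"number"}},"required":["series"]}

```bash
mkdir -p pics; cat > h.py <<'E'
import numpy as np, cv2
from plant import bot
def cam(n):
    m=bot.camera_model(n); R=cv2.Rodrigues(np.array(m["rvec"],float))[0]
    return np.array(m["mtx"],float),R,np.array(m["tvec"],float).ravel()
def onplane(n,uv,z):
    K,R,t=cam(n); uv=np.atleast_2d(uv).astype(float)
    d=np.c_[uv,np.ones(len(uv))]@np.linalg.inv(K).T@R; c=-R.T@t
    return c+d*((z-c[2])/d[:,2])[:,None]
def cloud(n,dep):
    K,R,t=cam(n); v,u=np.mgrid[:420,:560]
    p=np.stack([u,v,np.ones_like(u)],-1)@np.linalg.inv(K).T*dep[...,None]
    return (p-t)@R
def proj(n,P):
    K,R,t=cam(n); q=(np.atleast_2d(P)@R.T+t)@K.T; return q[:,:2]/q[:,2:]
E
python3 - <<'E'
from h import *
for n in("top","side"):
    p,d=bot.capture(n); cv2.imwrite(f"pics/{n}0.png",p[...,::-1]); np.savez(f"{n}0.npz",p=p,d=d)
    K,R,t=cam(n); print(n,-R.T@t,K[0,0])
s=bot.observe(); print(s)
E
```

```text
top [ 355.98646731    1.17733474 1111.35280266] 475.45091186921445
side [427.4048412  720.89471873 732.96234179] 467.3141301050996
{'time': 0.1, 'joint_pos': array([-1.17258210e+00,  3.00400012e-01,  1.52150357e+00, -1.14695060e-05,
        1.32069003e+00, -6.65900497e-02]), 'qvel': array([-6.17354762e-05, -1.38121603e-03, -1.15989418e-03,  5.78165255e-04,
        7.72035642e-04, -5.13235411e-04]), 'effort': array([ 1.08322183e-03, -5.32642686e+01, -3.53283691e+01,  7.09553668e-02,
        2.34595587e-02, -5.44158945e-05]), 'tool_pos': array([ 246.45646514, -491.46090181,  226.95809801]), 'orientation': array([-0.16251039, -0.68803429, -0.16320717,  0.68815886]), 'force': array([ 0.2975395 , -0.52946093,  0.45924948]), 'moment': array([ 0.01569807, -0.04967143, -0.0620118 ]), 'gripper_width': 1.003655797422098}
```

View pics/top0.png

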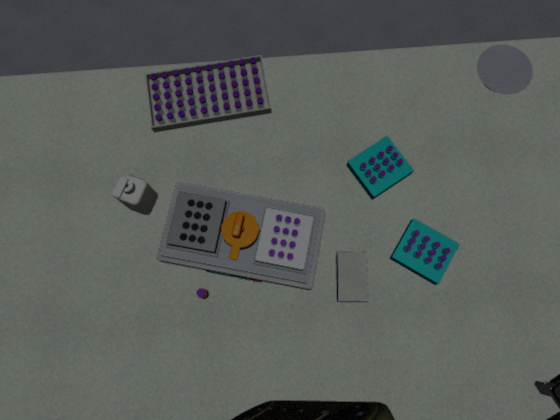

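View pics/side0.png

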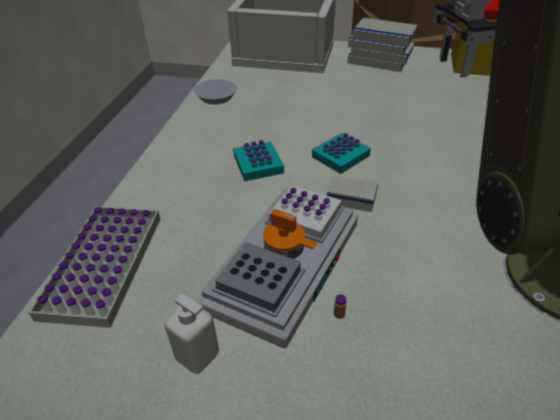

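The top view shows the orange knob at (240,230) with its arm pointing down to (235,253). Racks that could be taken for the target:
- White rack with purple caps in the bay at (284,238).
- Turquoise look-alikes at (380,166) and (425,250).
- Large tray at (208,93).
- Grey empty rack at (197,222).

I choose the white one, on the mixer's -y side, so the knob turns positive (anticlockwise).

```bash
python3 - <<'E'
from h import *
f=np.load("top0.npz");p,d=f["p"],f["d"];C=cloud("top",d)
h=cv2.cvtColor(p,cv2.COLOR_RGB2HSV)
m=((h[...,0]>8)&(h[...,0]<22)&(h[...,1]>170)&(h[...,2]>90)&(d>0)); m[:180]=0;m[280:]=0
P=C[m];print(m.sum(),np.percentile(P[:,2],[1,10,50,90,99]))
for nm,lo,hi in(("bar",135,165),("disc",85,115)):
    k=m&(C[...,2]>lo)&(C[...,2]<hi);v,u=np.nonzero(k)
    r=cv2.minAreaRect(C[k][:,:2].astype(np.float32)); print(nm,k.sum(),C[k].mean(0),r, 'pix',u.mean(),v.mean())
k=(m&(C[...,2]>130)); v,u=np.nonzero(k); 
Q=onplane("top",np.c_[u,v],147)
print("bar top by ray",cv2.minAreaRect(Q[:,:2].astype(np.float32)),Q.mean(0))
w,V=np.linalg.eigh(np.cov(Q[:,:2].T));print("bar dir",V[:,1],np.arctan2(V[1,1],V[0,1]))
# racks by depth height 88
for nm,x0,x1 in(("L",165,232),("R",254,316)):
    k=np.zeros_like(m);k[190:275,x0:x1]=1;k&=(C[...,2]>80)&(C[...,2]<94)&~m
    k=cv2.morphologyEx(k.astype(np.uint8),cv2.MORPH_OPEN,np.ones((3,3)))
    v,u=np.nonzero(k);Q=onplane("top",np.c_[u,v],88);print(nm,cv2.minAreaRect(Q[:,:2].astype(np.float32)),np.median(C[k>0][:,2]))
# mixer deck
k=(C[...,2]>45)&(C[...,2]<110)&(d>0);k[:175]=0;k[295:]=0;k[:,:155]=0;k[:,332:]=0
n,l,s,c=cv2.connectedComponentsWithStats(k.astype(np.uint8));i=1+s[1:,4].argmax()
v,u=np.nonzero(l==i);print("mixer",cv2.minAreaRect(C[l==i][:,:2].astype(np.float32)))
cv2.imwrite("pics/crop.png",cv2.resize(p[175:305,100:340,::-1],None,fx=3.3,fy=3.3,interpolation=cv2.INTER_CUBIC))
# side: bar top
f=np.load("side0.npz");p,d=f["p"],f["d"];C=cloud("side",d);h=cv2.cvtColor(p,cv2.COLOR_RGB2HSV)
m=((h[...,0]>6)&(h[...,0]<22)&(h[...,1]>170)&(h[...,2]>60)&(d>0));m[:200]=0;m[255:]=0;m[:,:255]=0;m[:,322:]=0
P=C[m];print("side z",np.percentile(P[:,2],[1,50,99])); k=P[:,2]>143;print(P[k].mean(0),cv2.minAreaRect(P[k][:,:2].astype(np.float32)))
E
```

```text
995 [ 92.32926838  94.44621589  97.10321613 146.21975339 149.98368485]
bar 148 [578.29824647  82.81681796 147.11660717] ((576.1744384765625, 83.449951171875), (15.882444381713867, 48.309226989746094), 74.4266586303711) pix 236.97972972972974 222.18243243243242
disc 847 [566.40032857  83.21339351  96.685168  ] ((567.6722412109375, 90.11685180664062), (78.04463958740234, 100.16181945800781), 44.442161560058594) pix 239.31877213695395 232.61275088547816
bar top by ray ((575.8309936523438, 83.37136840820312), (16.259963989257812, 49.139488220214844), 72.40660095214844) [578.32272437  82.82861647 147.        ]
bar dir [-0.95779466  0.28745327] 2.850025828996936
L ((601.5524291992188, 178.71234130859375), (109.06195068359375, 120.83302307128906), 75.41798400878906) 88.78961990176073
R ((549.4607543945312, -12.1341552734375), (107.81673431396484, 120.61021423339844), 74.4548568725586) 88.83719686126835
mixer ((576.7007446289062, 84.09247589111328), (349.6370849609375, 181.67979431152344), 75.27107238769531)
side z [ 91.87410353  95.78980867 146.86137796]
[577.59749779  84.7822783  145.40513428] ((574.807861328125, 83.01811218261719), (15.42904281616211, 47.74464797973633), 72.91220092773438)
```

View pics/crop.png

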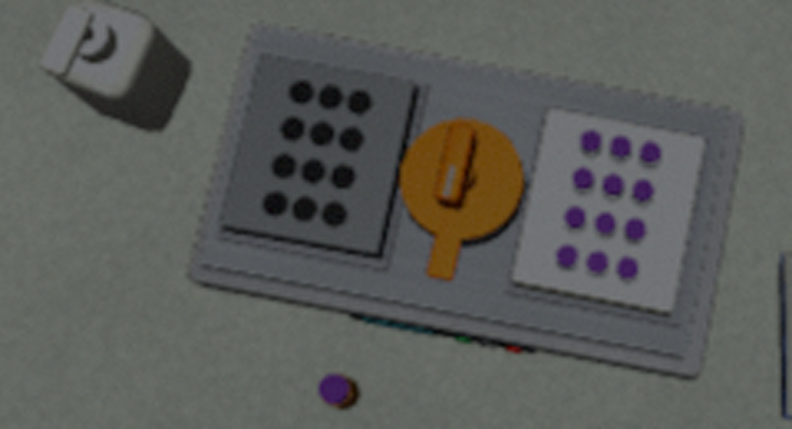

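Request:
servo_tool --pt "0 0 -0.094 1.83 3.19 0 9.4" --pt "0 0 -0.094 1.83 3.19 0 9.4" --pt "0 0 -0.094 1.83 3.19 0 9.4" --pt "0 0 -0.094 1.83 3.19 0 9.4" --pt "0 0 -0.094 1.83 3.19 0 9.4" --pt "0 0 -0.094 1.83 3.19 0 9.4" --pt "0 0 -0.094 1.83 3.19 0 9.4" --pt "0 0 -0.094 1.83 3.19 0 9.4"

```text
time: 0.77
tool_pos: [393.3, -234.7, 227.4]
orientation: [0.103, -0.7, 0.103, 0.7]
force: [0.1, -0.2, 0.0]
gripper_width: 1.002
```

Request:
servo_tool --pt "0 0 0 1.83 3.19 0 9.4" --pt "0 0 0 1.83 3.19 0 9.4" --pt "0 0 0 1.83 3.19 0 9.4" --pt "0 0 0 1.83 3.19 0 9.4" --pt "0 0 0 1.83 3.19 0 9.4" --pt "0 0 0 1.83 3.19 0 9.4" --pt "0 0 0 1.83 3.19 0 9.4" --pt "0 0 0 1.83 3.19 0 9.4"

```text
time: 1.43
tool_pos: [539.8, 20.6, 227.2]
orientation: [0.101, -0.7, 0.101, 0.7]
force: [0.7, -0.2, 0.1]
gripper_width: 1.002
```

Request:
servo_tool --pt "0 0 0 1.81 3.15 0 9.4" --pt "0 0 0 1.81 3.15 0 9.4" --pt "0 0 0 0 0 -2.0 9.4" --pt "0 0 0 0 0 -2.0 9.4" --pt "0 0 0 0 0 0 6" --pt "0 0 0 0 0 0 6" --pt "0 0 0 0 0 0 6" --newtons 15

```text
time: 2.02
tool_pos: [575.8, 81.5, 188.6]
orientation: [-0.101, 0.7, -0.101, -0.699]
force: [0.3, 0.3, -0.4]
gripper_width: 0.824
```

```bash
python3 - <<'E'
from h import *
from scipy.spatial.transform import Rotation as Ro
s=bot.observe();q=s["orientation"];R=Ro.from_quat(q[[1,2,3,0]]).as_matrix();print(s["tool_pos"],R,s["gripper_width"],s["force"])
p,d=bot.capture("side");cv2.imwrite("pics/s1.png",cv2.resize(p[120:300,190:430,::-1],None,fx=3.3,fy=3.3,interpolation=cv2.INTER_CUBIC))
E
```

```text
[575.82863634  81.50886679 188.5832742 ] [[ 1.05848365e-03 -2.83704571e-01 -9.58911151e-01]
 [ 9.67342218e-05 -9.58911655e-01  2.83704827e-01]
 [-9.99999435e-01 -3.93056444e-04 -9.87548365e-04]] 0.8239188740581733 [ 0.3252376   0.31747052 -0.37748271]
```

View pics/s1.png

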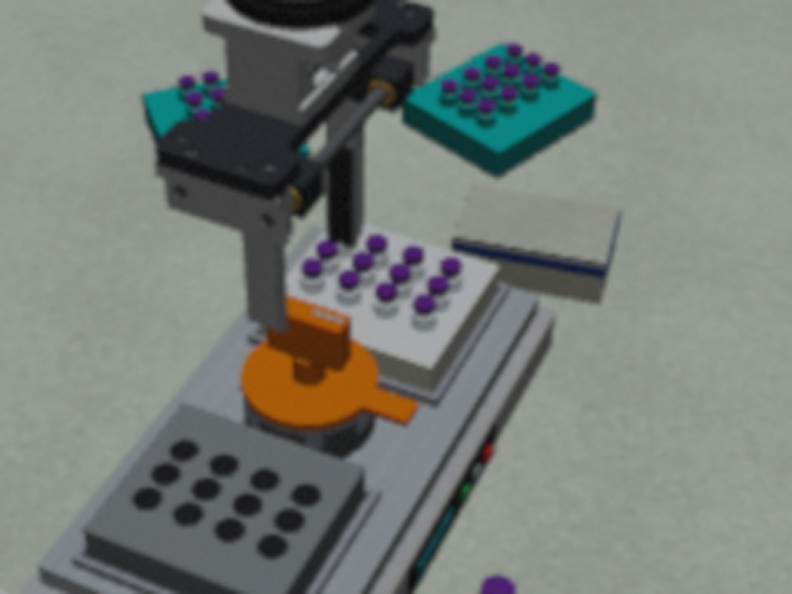

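The crop shows the two fingers straddling the knob, clear of the vials, with the arm still pointing to the mixer's front. I move 2 mm in +y and go down.

Request:
servo_tool --pt "0 0 0 0.02 0.2 -1.8 5" --pt "0 0 0 0 0 -1.8 5" --pt "0 0 0 0 0 -1.65 5" --pt "0 0 0 0 0 0 3" --pt "0 0 0 0 0 0 3" --pt "0 0 0 0 0 0 3" --pt "0 0 0 0 0 0 3" --pt "0 0 0 0 0 0 3" --newtons 12

```text
time: 2.73
tool_pos: [576.2, 83.8, 136.2]
orientation: [-0.101, 0.7, -0.101, -0.699]
force: [0.6, 0.7, -0.2]
gripper_width: 0.321
```

Request:
servo_tool --pt "0 0 0 0 0 0 1" --pt "0 0 0 0 0 0 1" --pt "0 0 0 0 0 0 1" --pt "0 0 0 0 0 0 1" --pt "0 0 0 0 0 0 1" --pt "0 0 0 0 0 0 1" --newtons 12

```text
time: 3.23
tool_pos: [575.6, 82.8, 135.6]
orientation: [-0.101, 0.7, -0.102, -0.7]
force: [-4.1, -7.9, 6.9]
gripper_width: 0.17
```

Request:
servo_tool --pt "0 0 0 -0.04 -0.13 0 1" --pt "0 0 0 0 0 0 1" --pt "0 0 0 0 0 0 1" --newtons 25

```text
time: 3.48
tool_pos: [575.5, 82.5, 135.6]
orientation: [-0.101, 0.7, -0.101, -0.7]
force: [-1.5, -0.6, 5.0]
gripper_width: 0.168
```

```bash
python3 - <<'E'
from h import *
s=bot.observe();print(s["tool_pos"],s["force"],s["moment"],s["gripper_width"],s["orientation"])
E
```

```text
[575.52078703  82.47122688 135.64288021] [-1.47831072 -0.55839298  5.01236613] [-0.15788599  0.4399041   0.06436464] 0.16820041316327447 [-0.1012731   0.70011991 -0.10112273 -0.6995356 ]
```

Request:
servo_tool --pt "0 0 0 0 0 0.3 1" --pt "0 0 0 0 0 0.3 1" --pt "0 0 0 0 0 0.3 1" --pt "0 0 0 0 0 0.3 1" --pt "0 0 0 0 0 0 1" --pt "0 0 0 0 0 0 1"

```text
time: 3.98
tool_pos: [575.4, 82.5, 147.4]
orientation: [-0.101, 0.7, -0.101, -0.7]
force: [1.0, 0.8, 0.4]
gripper_width: 0.167
```

Request:
servo_tool --pt "0 0 0.06 0 0 0 1" --pt "0 0 0.1 0 0 0 1" --pt "0 0 0.1 0 0 0 1" --pt "0 0 0.1 0 0 0 1" --pt "0 0 0.1 0 0 0 1" --pt "0 0 0.1 0 0 0 1" --pt "0 0 0.1 0 0 0 1" --pt "0 0 0 0 0 0 1"

```text
time: 4.65
tool_pos: [575.5, 82.1, 147.2]
orientation: [0.133, 0.695, 0.132, -0.694]
force: [1.2, -3.4, 0.2]
gripper_width: 0.171
```

```bash
cat > st.py <<'E'
from h import *
s=bot.observe();w,x,y,z=s["orientation"]
yaw=np.arctan2(1-2*(x*x+z*z),2*(x*y-w*z))
print(s["tool_pos"].round(2),s["force"].round(1),s["moment"].round(2),"knob angle",round(yaw+np.pi/2+.257,3),"w",round(s["gripper_width"],3))
E
python3 st.py; python3 - <<'E'
from h import *
p,d=bot.capture("side");cv2.imwrite("pics/s2.png",cv2.resize(p[120:300,190:430,::-1],None,fx=3.3,fy=3.3,interpolation=cv2.INTER_CUBIC))
E
```

```text
[575.47  82.13 147.2 ] [ 1.2 -3.4  0.2] [-0.64 -0.25  0.09] knob angle 0.634 w 0.171
```

View pics/s2.png

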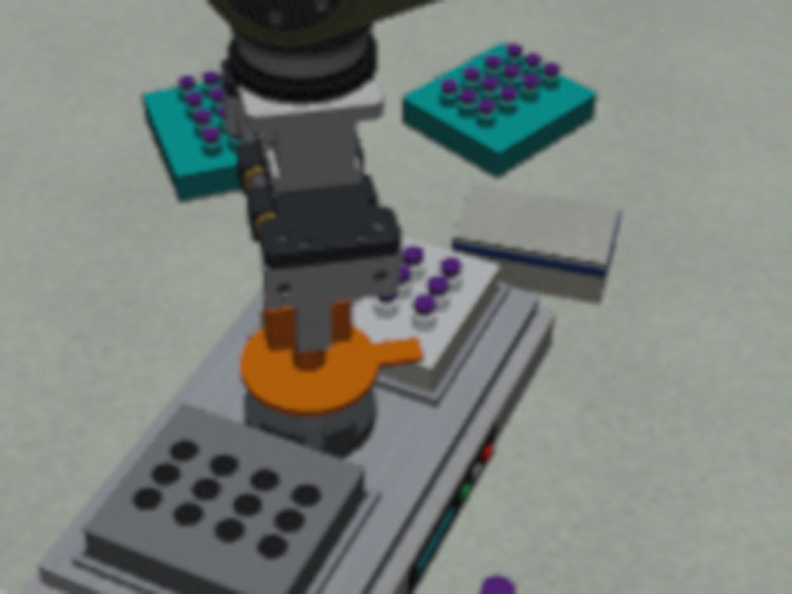

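The crop shows the knob raised and its arm turning over the filled rack. I turn to about 0.88 and make a first gentle probe.

Request:
servo_tool --pt "0 0 0.08 0 -0.03 0 1" --pt "0 0 0.08 0 0 0 1" --pt "0 0 0.09 0 0 0 1" --pt "0 0 0 0 0 0 1" --pt "0 0 0 0 0 -0.15 1" --pt "0 0 0 0 0 -0.15 1" --pt "0 0 0 0 0 -0.1 1" --pt "0 0 0 0 0 0 1"

```text
time: 5.37
tool_pos: [575.7, 82.1, 144.4]
orientation: [0.216, 0.674, 0.215, -0.673]
force: [-3.3, -4.0, 14.4]
gripper_width: 0.166
```

```bash
python3 st.py
```

```text
[575.66  82.05 144.37] [-3.3 -4.  14.4] [-0.85  0.65  0.01] knob angle 0.876 w 0.166
```

Request:
servo_tool --pt "0 0 0 -0.03 -0.03 0.25 1" --pt "0 0 0.03 0 0 0 1" --pt "0 0 0.03 0 0 0 1" --pt "0 0 0 0 0 -0.12 1" --pt "0 0 0 0 0 -0.1 1" --pt "0 0 0 0 0 0 1"

```text
time: 5.87
tool_pos: [575.6, 81.9, 144.5]
orientation: [0.236, 0.667, 0.235, -0.666]
force: [1.0, -2.0, 11.5]
gripper_width: 0.169
```

Request:
servo_tool --pt "0 0 0 0 0 0.22 1" --pt "0 0 0.03 0 0 0 1" --pt "0 0 0.03 0 0 0 1" --pt "0 0 0 0 0 -0.12 1" --pt "0 0 0 0 0 -0.1 1" --pt "0 0 0 0 0 0 1"

```text
time: 6.37
tool_pos: [575.6, 81.9, 144.5]
orientation: [0.256, 0.66, 0.255, -0.659]
force: [1.0, -3.6, 11.6]
gripper_width: 0.168
```

Request:
servo_tool --pt "0 0 0 0 -0.02 0.22 1" --pt "0 0 0.03 0 0 0 1" --pt "0 0 0.03 0 0 0 1" --pt "0 0 0 0 0 -0.12 1" --pt "0 0 0 0 0 -0.1 1" --pt "0 0 0 0 0 0 1"

```text
time: 6.87
tool_pos: [575.6, 81.8, 144.5]
orientation: [0.276, 0.652, 0.275, -0.651]
force: [2.0, -2.0, 12.0]
gripper_width: 0.164
```

Request:
servo_tool --pt "0 0 0 0 0 0.22 1" --pt "0 0 0.03 0 0 0 1" --pt "0 0 0.03 0 0 0 1" --pt "0 0 0 0 0 -0.12 1" --pt "0 0 0 0 0 -0.1 1" --pt "0 0 0 0 0 0 1"

```text
time: 7.37
tool_pos: [575.6, 81.8, 144.5]
orientation: [0.295, 0.643, 0.295, -0.642]
force: [1.3, -2.5, 11.7]
gripper_width: 0.167
```

Now at about 1.12 rad, still on the ring.

Request:
servo_tool --pt "0 0 0 0 -0.02 0.22 1" --pt "0 0 0.03 0 0 0 1" --pt "0 0 0.03 0 0 0 1" --pt "0 0 0 0 0 -0.12 1" --pt "0 0 0 0 0 -0.1 1" --pt "0 0 0 0 0 0 1"

```text
time: 7.87
tool_pos: [575.6, 81.7, 144.5]
orientation: [0.314, 0.634, 0.314, -0.633]
force: [2.4, -0.4, 10.7]
gripper_width: 0.167
```

Request:
servo_tool --pt "0 0 0 0 0 0.22 1" --pt "0 0 0.03 0 0 0 1" --pt "0 0 0.03 0 0 0 1" --pt "0 0 0 0 0 -0.12 1" --pt "0 0 0 0 0 -0.1 1" --pt "0 0 0 0 0 0 1"

```text
time: 8.37
tool_pos: [575.7, 81.7, 144.5]
orientation: [0.333, 0.625, 0.333, -0.623]
force: [2.9, -0.4, 11.8]
gripper_width: 0.17
```

Request:
servo_tool --pt "0 0 0 0.02 0 0.22 1" --pt "0 0 0.03 0 0 0 1" --pt "0 0 0.03 0 0 0 1" --pt "0 0 0 0 0 -0.12 1" --pt "0 0 0 0 0 -0.1 1" --pt "0 0 0 0 0 0 1"

```text
time: 8.87
tool_pos: [575.7, 81.7, 144.3]
orientation: [0.352, 0.614, 0.351, -0.613]
force: [1.5, -0.9, 10.3]
gripper_width: 0.166
```

```bash
python3 st.py
```

```text
[575.72  81.7  144.34] [ 1.5 -0.9 10.3] [-0.27 -0.17  0.09] knob angle 1.298 w 0.166
```

Request:
servo_tool --pt "0 0 0 0 0 0.22 1" --pt "0 0 0.03 0 0 0 1" --pt "0 0 0.03 0 0 0 1" --pt "0 0 0 0 0 -0.12 1" --pt "0 0 0 0 0 -0.1 1" --pt "0 0 0 0 0 0 1"

```text
time: 9.37
tool_pos: [575.7, 81.7, 144.2]
orientation: [0.37, 0.603, 0.37, -0.602]
force: [3.4, -0.8, 8.8]
gripper_width: 0.168
```

```bash
python3 st.py
```

```text
[575.72  81.72 144.17] [ 3.4 -0.8  8.8] [-0.22 -0.48  0.08] knob angle 1.358 w 0.168
```

Request:
servo_tool --pt "0 0 0 0.02 0 0.24 1" --pt "0 0 0.03 0 0 0 1" --pt "0 0 0.03 0 0 0 1" --pt "0 0 0 0 0 -0.14 1" --pt "0 0 0 0 0 -0.1 1" --pt "0 0 0 0 0 0 1" --newtons 40

```text
time: 9.87
tool_pos: [575.7, 81.6, 143.1]
orientation: [0.388, 0.592, 0.388, -0.591]
force: [8.0, -0.1, -0.9]
gripper_width: 0.168
```

```bash
python3 st.py
```

```text
[575.73  81.6  143.11] [ 8.  -0.1 -0.9] [-0.14 -1.37  0.13] knob angle 1.418 w 0.168
```

The key has dropped: z is 143.1 with no up-force, so the notch is at about 1.42 rad. I push down slowly.

Request:
servo_tool --pt "0 0 0 0.06 0 -0.1 1" --pt "0 0 0 0 0 -0.1 1" --pt "0 0 0 0 0 -0.1 1" --pt "0 0 0 0 0 0 1"

```text
time: 10.2
tool_pos: [575.9, 81.6, 139.9]
orientation: [-0.388, -0.591, -0.388, 0.591]
force: [3.4, 0.2, -0.0]
gripper_width: 0.168
```

```bash
python3 st.py
```

```text
[575.88  81.6  139.93] [ 3.4  0.2 -0. ] [ 0.01 -0.78  0.14] knob angle 1.419 w 0.168
```

Request:
servo_tool --pt "0 0 0 0.02 0 -0.1 1" --pt "0 0 0 0 0 -0.1 1" --pt "0 0 0 0 0 -0.1 1" --pt "0 0 0 0 0 -0.1 1" --pt "0 0 0 0 0 -0.05 1" --pt "0 0 0 0 0 0 1" --pt "0 0 0 0 0 0 1"

```text
time: 10.78
tool_pos: [576.0, 81.5, 135.7]
orientation: [-0.388, -0.591, -0.388, 0.591]
force: [-1.7, 0.9, 3.4]
gripper_width: 0.164
```

```bash
python3 st.py
```

```text
[576.04  81.55 135.7 ] [-1.7  0.9  3.4] [0.36 0.29 0.11] knob angle 1.42 w 0.164
```

Request:
servo_tool --pt "0 0 0 0 0 -0.05 1" --pt "0 0 0 0 0 -0.05 1" --pt "0 0 0 0 0 0 1" --pt "0 0 0 0 0 0 1"

```text
time: 11.12
tool_pos: [576.1, 81.6, 135.5]
orientation: [0.388, 0.591, 0.388, -0.591]
force: [-5.0, 0.9, 12.5]
gripper_width: 0.166
```

```bash
python3 st.py
```

```text
[576.09  81.57 135.54] [-5.   0.9 12.5] [0.29 1.24 0.11] knob angle 1.42 w 0.166
```

Firm stop at the same height as the starting home position. I ease off and release.

Request:
servo_tool --pt "0 0 0 -0.04 0 0.07 1" --pt "0 0 0 0 0 0 1" --pt "0 0 0 0 0 0 5" --pt "0 0 0 0 0 0 5" --pt "0 0 0 0 0 0 5" --pt "0 0 0 0 0 0 5" --pt "0 0 0 0 0 0 5" --pt "0 0 0 0 0 0 5"

```text
time: 11.78
tool_pos: [575.7, 81.4, 135.2]
orientation: [-0.388, -0.591, -0.388, 0.591]
force: [-0.2, 0.9, 0.2]
gripper_width: 0.523
```

Request:
servo_tool --pt "0 0 0 0 0 0.8 5" --pt "0 0 0 0 0 1.5 5" --pt "0 0 0 0 0 2.5 5" --pt "0 0 0 0 0 3 5" --pt "0 0 0 0 0 3 5" --pt "0 0 0 -3 0 2 5" --pt "0 0 0 -4 0 0 5" --pt "0 0 0 -4 0 0 5"

```text
time: 12.45
tool_pos: [464.7, 81.4, 264.5]
orientation: [0.389, 0.592, 0.388, -0.59]
force: [0.0, 0.2, 0.0]
gripper_width: 0.534
```

Request:
servo_tool --pt "0 0 0 -2.5 -3 0 5" --pt "0 0 0 -2.5 -3 0 5" --pt "0 0 0 -2.5 -3 0 5" --pt "0 0 0 -2.5 -3 0 5" --pt "0 0 0 0 -3 0 5" --pt "0 0 0 0 -3 0 5" --pt "0 0 0 0 -3 0 5" --pt "0 0 0 0 -3 0 5"

```text
time: 13.12
tool_pos: [365.4, -160.1, 264.4]
orientation: [0.389, 0.591, 0.388, -0.591]
force: [0.9, 0.8, 0.5]
gripper_width: 0.534
```

```bash
python3 st.py; python3 - <<'E'
from h import *
p,d=bot.capture("top");C=cloud("top",d);h=cv2.cvtColor(p,cv2.COLOR_RGB2HSV)
m=((h[...,0]>8)&(h[...,0]<22)&(h[...,1]>170)&(h[...,2]>60)&(d>0)); m[:180]=0;m[280:]=0
k=m&(C[...,2]>135);print("bar",C[k].mean(0),np.percentile(C[k][:,2],[50,90]))
w,V=np.linalg.eigh(np.cov(C[k][:,:2].T));v=V[:,1]*np.sign(V[0,1]);a=np.arctan2(v[1],v[0])+.257;print("angle",a,a-np.pi,a+np.pi)
print("disc z",np.median(C[m&(C[...,2]<115)][:,2]))
for nm,x0,x1 in(("L",165,232),("R",254,316)):
    k=np.zeros_like(m);k[190:275,x0:x1]=1;k&=(C[...,2]>80)&(C[...,2]<94)&~m
    k=cv2.morphologyEx(k.astype(np.uint8),cv2.MORPH_OPEN,np.ones((3,3)))
    vv,u=np.nonzero(k);Q=onplane("top",np.c_[u,vv],88);print(nm,cv2.minAreaRect(Q[:,:2].astype(np.float32)))
q,_=bot.capture("side")
a=cv2.resize(p[175:305,150:340,::-1],(560,383));b=cv2.resize(q[170:345,190:390,::-1],(560,490))
cv2.imwrite("pics/end_t.png",a);cv2.imwrite("pics/end_s.png",b)
E
```

```text
[ 365.42 -160.05  264.37] [0.9 0.8 0.5] [ 0.03 -0.03  0.05] knob angle 1.42 w 0.534
bar [575.75705219  84.89423294 146.69901306] [147.21440977 149.50868446]
angle 1.426116079159768 -1.715476574430025 4.567708732749561
disc z 96.76241034905141
L ((601.4959106445312, 178.56283569335938), (109.45316314697266, 120.80502319335938), 75.3519515991211)
R ((549.4456176757812, -12.129951477050781), (107.81673431396484, 120.64160919189453), 74.4548568725586)
```

View pics/end_t.png

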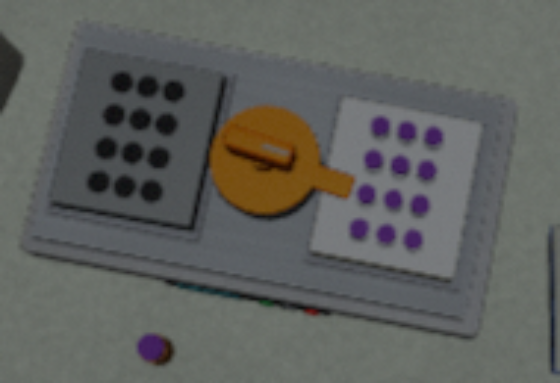

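View pics/end_s.png

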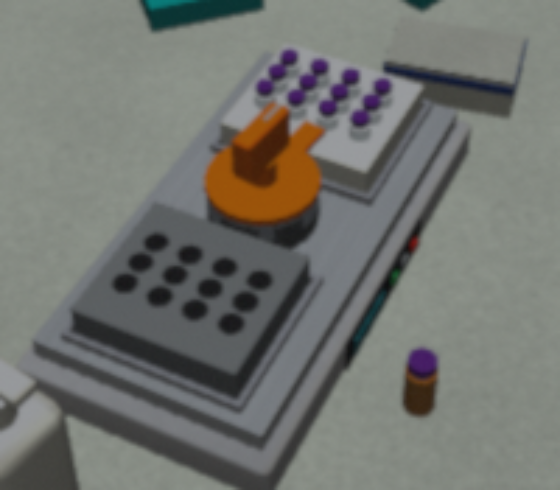

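Top crop: the latch arm end at about (345,183) lies over the near strip of the white rack. Side crop: the knob is seated, and the racks, vial and carton have not moved. Bar top and disc heights match the start (147 and 97 mm).

```bash
python3 -c "
from plant import bot
print(bot.sign_off())"
```

```text
the job is handed in; nothing more can be done
None
```

The rack with the purple-capped vials is locked onto the mixer, and the job is handed in; the sign-off gives no verdict. I pulled the knob up about 12 mm and turned it anticlockwise over that rack. Light presses, about 14 N at most, found the locking notch at about 1.42 rad. I then pushed the knob down to a firm stop at 12.5 N, let go and backed off, finishing at about 13 s.

**Last checks:**
- **Knob:** it is at 1.43 rad in the camera image. Bar top and disc heights match the home position within about 1 mm, and the stop height was 135.5 mm against 135.6 mm at the start.
- **Racks:** both are within 0.2 mm of where they started.
- **Vial and carton:** I checked these by eye only; they look unmoved.
- **Pump bottle:** only partly in the last crops, so I did not check it fully. The arm stayed well clear of it.

**Disagreement:** the height where the key met the ring drifted down about 0.3 mm over the last two presses before the notch. This may have been slight slip in the grip, so I raised it from 25 to 40 N, and the end height showed no lasting effect.

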